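# Shift the ice crusher's lever through its zigzag gate

### The job

Start the ice crusher: guide its lever out of the near slot, across the middle of the zigzag gate and fully home to the end of the far slot, without forcing it against the metal of the gate, then let go of it. Leave the lever of the citrus press, which looks the same but runs in a straight slot, where it is.

Things in the scene. Friction and masses are not known exactly. Their poses are not given: they have to be found in the camera images.
- crusher: Ice crusher, fixed: metal housing 200 (x) x 280 (y) x 118 mm high, clear ice hopper on its +y half (100 mm wide on top, centred at y=+90 mm, 233 mm high), zigzag gate on its -y half. Origin: centre of the underside, on the counter; z up, +x the far side, -x the front facing the robot. Turned up to 0.3 rad; stands left or right of the citrus press.
- gate: The zigzag gate. Origin: its centre, on top of its steel plate, 128 mm above the counter; axes as the crusher's. Slot 22 mm wide, lever stem 12 mm. The lever's path (x, y in mm from here): near slot from its near end (-40, +28) to the corner (0, +28), cross passage to the corner (0, -28), far slot to its far end (+40, -28). Starts in the near slot, up to 15 mm from its near end.
- lever: The crusher's lever: upright black round knob, 30 mm across, 36 mm tall, on a steel stem with 44 mm bare below the knob. Origin: centre of the knob, always 190 mm above the counter. It stays upright and shifts bodily without tilting or lifting, against about 2 N of friction, and stays where left. Nothing within 75 mm of the knob's axis at its height.
- press_lever: Lever of the citrus press (fixed white housing 180 x 200 x 108 mm with a ribbed reamer cone): a like black knob, 30 mm across, 36 mm tall, in a straight slot; not part of the job, its slot position varies. Origin: centre of the knob, 180 mm above the counter.

How it is judged (in metres and radians):
At the end, for the whole second after the job is handed in: The crusher's lever stands at rest in the far slot of the zigzag gate, within 12 mm of the slot's far end, released (x of lever in the frame of gate above 0.028 m and y of lever in the frame of gate below -0.018 m and linear speed of lever below 0.01 m/s); the robot touches nothing.
It fails at once if the citrus press's lever is shifted by more than 15 mm (distance of press_lever from where it was at the start of the episode above 0.015 m).
It fails at once if the lever is forced against the gate plate with more than 40 N (contact force between lever and gate above 40 N).
It also fails if it takes over 32 s, if anything falls off the work surface, if the arm or the gripper's body presses on something with over 40 N, if the wrist force passes 120 N, or if a joint passes its speed limit or range.

### The arm

A 6-joint arm with a two-finger parallel gripper is mounted at the origin on the work surface. World frame = base frame: x ahead of the robot, y to its left, z up, the work surface at z = 0. Lengths are in mm, angles in degrees, forces in N, time in s.
With the tool pointing down it reaches from about 350 to 850 mm from the base axis. Payload 8.1 kg.
Tool frame: the origin (TCP) lies between the finger pads; the fingertips stand 11 mm ahead of it and the grasp point (between the pads) lies 8 mm behind it; z points along the fingers, x is the direction in which the jaws open and shut, and the axes are right-handed (so a half turn about z gives the same grasp; the last joint's range is limited). The gripper opens to 85 mm and grips with 20 to 120 N. Pads are 22 mm wide; open, the fingers measure 114 mm over their backs; the gripper's body (76 mm by 85 mm) begins 54 mm behind the grasp point. The pads swing forward as they close: fully open they stand 13 mm farther back than shut.
Start: joints at [62.659, 7.471, 85.268, -0, 87.261, -4.893], TCP at [229.091, 554.547, 242.292] pointing down, gripper open.
Joint ranges: [-169.43, 169.43], [-51.17, 129.36], [1.28, 143.12], [-76.62, 256.62], [0, 156.53], [-152.29, 152.29]. Speed limits (degrees/s): [136.94, 136.94, 159.86, 180, 180, 180].

### API

Orientations are given as [roll, pitch, yaw] about the fixed x, y, z axes, in that order (R = Rz(yaw) Ry(pitch) Rx(roll)).
In Python, from station import robot, eyes gives the robot as it stands. The module is installed in compiled form; this text tells all that it offers.
- The arm moves only by the shell command python3 -m handwheel 'ROWS' [FORCE]. ROWS is JSON, a list of rows, each a list of 3 entries, a list of its own where there are three numbers: the turn, a rotation vector about the tool's x, y, z in rad, then the shift along the tool's x, y, z in cm, then the closure, from 0 (fully open) to 1 (shut). A call has 1 to 12 rows; each row shifts and turns the commanded pose from where the row before left it, along the tool's axes as they then stand; what a row does not reach is not made up. A row lasts 1/8 s, in which the tool goes at most 62.5 mm and 10.7 degrees, less where a joint would pass 70% of its speed; a pose out of reach is approached as far as the arm can. A call is refused whole if a number of a shift passes 6.25 or a number of a turn 0.188, either way. A call with a gripper value outside its range is refused whole. The fingers move at their own pace and stop on an object; FORCE is the grip in N (left out, the last holds). Time passes only in rows, so rows that do not move let the fingers close. It gives the time, the measured TCP pose, the force and the opening at its end, in the units of the state.
- robot.get_obs(): the state, without advancing time (a new reading comes with each control period).
- eyes.snapshot(name): name is "side" or "top"; returns (picture, depth): 400x640x3 uint8, red, green, blue; 400x640 float32, mm along the optical axis (not along the pixel's ray), 0 where there is no reading.
- eyes.camera_params(name): a dict with "fov_y" (degrees; the focal length in pixels is half the picture's height over the tangent of half this angle, whatever the lens; pixels are square), "cx", "cy" (the principal point, pixels), "view" (4x4, takes a point from world to camera coordinates). Camera axes: x right, y down, z forward; pixel columns grow to the right and rows downward; lengths in mm; the calibration is good to about 2 mm. A picture is of the moment at which its call begins. camera_params takes no time and is no camera call.
- robot.finish_job(): hands the job in, once; it reports no verdict.
The state is a dict: "time": time; "joints": joint angles; "qvel": joint speeds; "effort": joint torques, N m; "tool_pos": TCP position; "ee_rot": TCP orientation; "wrist_force": force on the tool from outside, world axes, zero at the start; "ft_torque": the same for the moment, N m; "finger_gap": opening from 0.0 (shut) to 1.0 (fully open).
Only numpy, scipy, OpenCV 4.12 (cv2) and the standard library are available. Lean on these libraries where they do the work, as an engineer would, in place of code of your own. Each camera call takes 0.05 s, during which the arm holds its last target. There are 200 camera calls.

## Working session

There is one attempt and no reset: what is moved stays moved. The work goes in short steps, Python scripts to look and compute and a shell command to move; the robot and the scene stay as the last step left them, time stands still between calls to the robot, and variables do not carry over. Pictures are saved under pics/ and viewed, about 8 in all and at most 12, crops included, and the job is handed in when it is done.

```bash
mkdir -p pics; python3 - <<'E'
from station import robot, eyes
import cv2,numpy as np
for n in("top","side"):
    p,d=eyes.snapshot(n); c=eyes.camera_params(n); print(n,c)
    cv2.imwrite(f"pics/{n}0.png",p[...,::-1]); np.savez(f"{n}0.npz",p=p,d=d)
print(robot.get_obs())
E
```

```text
top {'fov_y': 48.53833796352406, 'cx': 314.1316687040558, 'cy': 197.555433759701, 'view': array([[ 6.77549323e-02, -9.97701986e-01,  1.28823592e-04,
        -6.93818751e+01],
       [-9.72690148e-01, -6.60850829e-02, -2.22500871e-01,
         5.53322680e+02],
       [ 2.21998074e-01,  1.49502260e-02, -9.74932483e-01,
         8.80196326e+02],
       [ 0.00000000e+00,  0.00000000e+00,  0.00000000e+00,
         1.00000000e+00]])}
side {'fov_y': 51.44262850657229, 'cx': 315.31474479308974, 'cy': 198.28588504356526, 'view': array([[-6.42618568e-01, -7.66175640e-01,  4.03296177e-03,
         3.32762966e+02],
       [-5.30770845e-01,  4.41367836e-01, -7.23516927e-01,
         3.90279703e+02],
       [ 5.52561025e-01, -4.67085989e-01, -6.90294859e-01,
         4.87867679e+02],
       [ 0.00000000e+00,  0.00000000e+00,  0.00000000e+00,
         1.00000000e+00]])}
{'time': 0.1, 'joints': array([ 6.26576179e+01,  7.51020067e+00,  8.53253937e+01, -3.40424527e-05,
        8.72639622e+01, -4.89369677e+00]), 'qvel': array([ 0.04636963, -0.0574265 , -0.15958772, -0.02156029,  0.02651953,
        0.03625337]), 'effort': array([ 4.82683517e-04, -5.70952785e+01, -5.01942658e+01, -2.04263215e-04,
        8.24086368e-03,  5.08799769e-05]), 'tool_pos': array([228.86550632, 554.08705277, 241.33283247]), 'ee_rot': array([-1.79991541e+02,  9.91964817e-02,  6.75513237e+01]), 'wrist_force': array([-0.32891892, -0.64319412,  0.01354135]), 'ft_torque': array([-5.62592521e-05, -2.29850455e-02, -7.03205022e-04]), 'finger_gap': 0.9985216822085149}
```

View pics/top0.png

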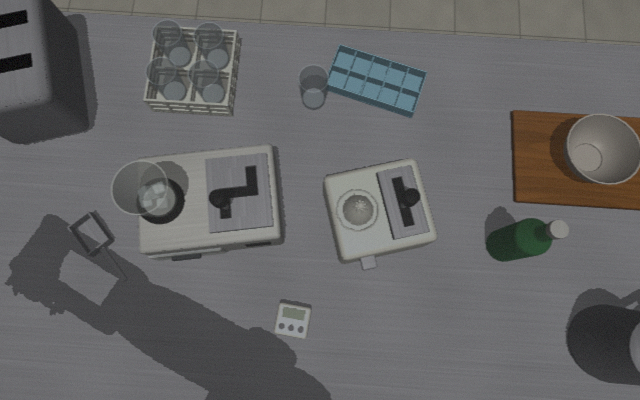

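View pics/side0.png

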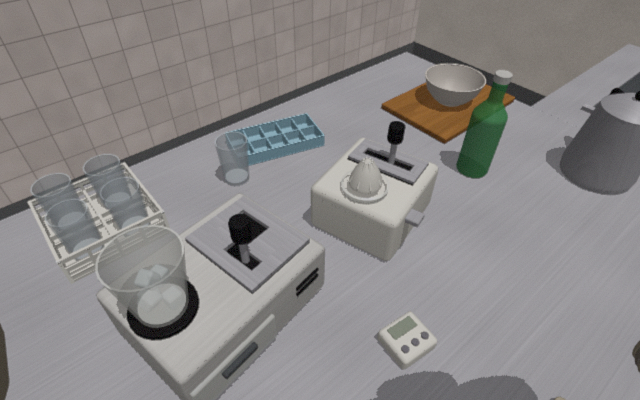

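The top view shows the crusher on the left, with its plate at about (205-273, 152-233), the Z slot across (225,210) to (252,170), and the knob at about (220,198). The press is on the right, with its knob at about (405,195). In the side view the crusher knob is at about (240,228).

```bash
cat > h.py <<'E'
import numpy as np,cv2
from station import eyes
def K(n):
    c=eyes.camera_params(n); f=200/np.tan(np.radians(c["fov_y"]/2)); return f,c["cx"],c["cy"],c["view"]
def cloud(n,d):
    f,cx,cy,V=K(n); v,u=np.mgrid[:400,:640]
    P=np.stack([(u-cx)/f*d,(v-cy)/f*d,d],-1)
    W=(P-V[:3,3])@V[:3,:3]; W[d<=0]=np.nan; return W
def ray(n,u,v,z):
    f,cx,cy,V=K(n); R=V[:3,:3]; o=-R.T@V[:3,3]
    d=np.stack([(np.asarray(u,float)-cx)/f,(np.asarray(v,float)-cy)/f,np.ones(np.shape(u))],-1)@R
    return (o+d*((z-o[2])/d[...,2])[...,None])[...,:2]
def knob(n,p,W,box,z0=190):
    x0,x1,y0,y1=box
    m=(p.max(-1)<60)&(W[...,2]>165)&(W[...,2]<225)
    k=np.zeros_like(m);k[y0:y1,x0:x1]=1
    return m&k
E
python3 - <<'E'
from h import *
for n,box in(("top",(195,280,145,240)),("side",(180,330,190,300))):
    z=np.load(n+"0.npz");p,d=z["p"],z["d"];W=cloud(n,d)
    x0,x1,y0,y1=box; k=np.zeros((400,640),bool);k[y0:y1,x0:x1]=1
    m=knob(n,p,W,box); t=m&(W[...,2]>np.nanmax(W[m][:,2])-4)
    print(n,"knob px",m.sum(),"zmax",np.nanpercentile(W[m][:,2],[5,50,98]))
    v,u=np.nonzero(t); print(" top px",len(u), "ctr@208",ray(n,u,v,208.).mean(0), cv2.minEnclosingCircle(ray(n,u,v,208.).astype(np.float32)))
    pl=k&(abs(W[...,2]-128)<4)&(p.max(-1)<190)&(p.min(-1)>60)
    l,lab,st,_=cv2.connectedComponentsWithStats(pl.astype(np.uint8));i=1+st[1:,4].argmax()
    v,u=np.nonzero(lab==i);r=cv2.minAreaRect(ray(n,u,v,128.).astype(np.float32));print(" plate",len(u),r,"z",np.median(W[lab==i][:,2]))
    dk=k&(p.max(-1)<60)&~m
    v,u=np.nonzero(dk);xy=ray(n,u,v,128.);print(" dark",len(u),xy.min(0),xy.max(0),cv2.minAreaRect(xy.astype(np.float32)))
    # housing
    s=p[y0-5:y1+5,x0-5:x1+5,::-1].copy();s[m[y0-5:y1+5,x0-5:x1+5]]=(0,0,255);s[(lab==i)[y0-5:y1+5,x0-5:x1+5]]=s[(lab==i)[y0-5:y1+5,x0-5:x1+5]]//2+np.array([0,100,0],np.uint8)
    cv2.imwrite(f"pics/c_{n}.png",cv2.resize(s,None,fx=4,fy=4,interpolation=0))
a=[cv2.imread(f"pics/c_{n}.png") for n in("top","side")];h=min(x.shape[0] for x in a)
a=[cv2.resize(x,(int(x.shape[1]*380/x.shape[0]),380)) for x in a];im=np.hstack(a);print(im.shape);im=im[:,:1600];cv2.imwrite("pics/c.png",cv2.resize(im,None,fx=min(1,800/im.shape[1]),fy=min(1,800/im.shape[1])))
E
```

```text
top knob px 265 zmax [183.19938108 207.07774437 211.02717331]
 top px 53 ctr@208 [513.85230053 141.85870341] ((513.4381713867188, 141.566162109375), 12.56648063659668)
 plate 3620 ((543.9910888671875, 117.74732208251953), (150.8560791015625, 124.37359619140625), 10.311698913574219) z 127.9398828222908
 dark 640 [488.76093104  35.82977031] [617.84697344 156.53245996] ((551.634521484375, 98.71739959716797), (87.75106048583984, 134.29519653320312), 22.47528648376465)
side knob px 579 zmax [177.12391618 202.02844937 208.50546689]
 top px 240 ctr@208 [511.4138505  141.74619383] ((511.3224792480469, 141.94729614257812), 14.39427661895752)
 plate 4737 ((542.2904663085938, 118.56404113769531), (152.1099395751953, 125.59840393066406), 10.113337516784668) z 127.41819512520428
 dark 786 [412.01904521  71.58531339] [598.26414003 239.17817775] ((487.00860595703125, 131.4744873046875), (169.0179443359375, 172.39553833007812), 29.7241153717041)
(380, 849, 3)
```

View pics/c.png

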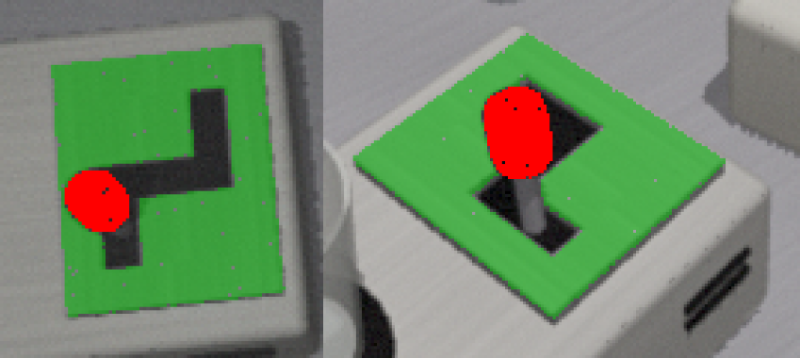

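The plate centre is at (543.2, 118.2), yaw 10.2°. The knob is at (512.5, 141.8), or (-26, +29) in the gate frame, which fits the given start range. Next I raise the tool, turn it to the gate's yaw and travel over.

```bash
python3 -m handwheel '[[[0,0,0],[0,0,-3.0],0],[[0,0,0],[0,0,-3.0],0],[[0,0,0.1669],[0,0,0],0],[[0,0,0.1669],[0,0,0],0],[[0,0,0.1669],[0,0,0],0],[[0,0,0.1669],[0,0,0],0],[[0,0,0.1669],[0,0,0],0],[[0,0,0.1669],[0,0,0],0],[[0,0,0],[0,0,0],0]]'
python3 -m handwheel '[[[0,0,0],[1.5,3.0,0],0],[[0,0,0],[2.28,5.06,0],0],[[0,0,0],[2.28,5.06,0],0],[[0,0,0],[2.28,5.06,0],0],[[0,0,0],[2.28,5.06,0],0],[[0,0,0],[2.28,5.06,0],0],[[0,0,0],[2.28,5.06,0],0],[[0,0,0],[2.28,5.06,0],0],[[0,0,0],[2.28,5.06,0],0],[[0,0,0],[0.8,2.0,0],0],[[0,0,0],[0,0,0],0],[[0,0,0],[0,0,0],0]]'
```

```text
time: 1.23
tool_pos: [229.0, 554.4, 301.8]
ee_rot: [180.0, 0.0, 10.2]
wrist_force: [0.0, 0.2, -0.5]
finger_gap: 1.0
time: 2.72
tool_pos: [511.2, 143.7, 302.1]
ee_rot: [-180.0, 0.0, 10.3]
wrist_force: [0.1, 0.3, 0.4]
finger_gap: 0.997
```

```bash
python3 -m handwheel '[[[0,0,0],[0.1,0.2,2],0],[[0,0,0],[0,0,3],0],[[0,0,0],[0,0,3],0],[[0,0,0],[0,0,2],0],[[0,0,0],[0,0,1.7],0],[[0,0,0],[0,0,0],0],[[0,0,0],[0,0,0],0]]' 20
python3 - <<'E'
from h import *
out=[]
for n in("top","side"):
    p,d=eyes.snapshot(n);out.append(p[100:300,120:420,::-1] if n=="top" else p[130:330,120:420,::-1])
cv2.imwrite("pics/g1.png",cv2.resize(np.hstack(out),(795,265)))
E
```

```text
time: 3.6
tool_pos: [513.5, 141.6, 186.3]
ee_rot: [180.0, -0.1, 10.2]
wrist_force: [0.7, 0.1, -0.6]
finger_gap: 1.001
```

View pics/g1.png

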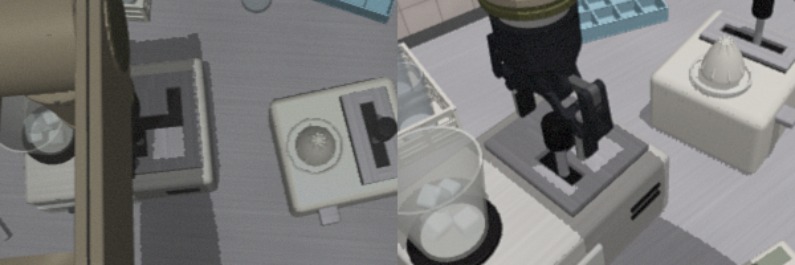

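The knob sits between the open fingers, at about (555,130) in the side half. I'll grip it gently.

```bash
python3 -m handwheel '[[[0,0,0],[0,0,0],0.5],[[0,0,0],[0,0,0],0.6],[[0,0,0],[0,0,0],0.65],[[0,0,0],[0,0,0],0.75],[[0,0,0],[0,0,0],0.75],[[0,0,0],[0,0,0],0.75],[[0,0,0],[0,0,0],0.75],[[0,0,0],[0,0,0],0.75]]' 20
```

```text
time: 4.7
tool_pos: [513.0, 141.4, 185.5]
ee_rot: [180.0, -0.0, 10.2]
wrist_force: [-1.5, -0.6, 3.1]
finger_gap: 0.347
```

```bash
python3 -m handwheel '[[[0,0,0],[0.4,0,0],0.75],[[0,0,0],[0.5,0,0],0.75],[[0,0,0],[0.5,0,0],0.75],[[0,0,0],[0.5,0,0],0.75],[[0,0,0],[0.4,0,0],0.75],[[0,0,0],[0.2,0,0],0.75],[[0,0,0],[0,0,0],0.75],[[0,0,0],[0,0,0],0.75]]'
```

```text
time: 5.7
tool_pos: [538.2, 145.9, 185.5]
ee_rot: [-180.0, -0.1, 10.2]
wrist_force: [1.7, 1.4, 5.0]
finger_gap: 0.347
```

At the first corner (target 538.2, 145.8) with low forces. Now I cross, first 20 mm, then the rest.

```bash
python3 -m handwheel '[[[0,0,0],[0,0.4,0],0.75],[[0,0,0],[0,0.5,0],0.75],[[0,0,0],[0,0.5,0],0.75],[[0,0,0],[0,0.5,0],0.75],[[0,0,0],[0,0.1,0],0.75],[[0,0,0],[0,0,0],0.75]]'
```

```text
time: 6.45
tool_pos: [541.4, 125.7, 185.5]
ee_rot: [180.0, -0.0, 10.2]
wrist_force: [1.1, 1.5, 5.6]
finger_gap: 0.343
```

```bash
python3 -m handwheel '[[[0,0,0],[0,0.5,0],0.75],[[0,0,0],[0,0.5,0],0.75],[[0,0,0],[0,0.5,0],0.75],[[0,0,0],[0,0.5,0],0.75],[[0,0,0],[0,0.5,0],0.75],[[0,0,0],[0,0.5,0],0.75],[[0,0,0],[0,0.3,0],0.75],[[0,0,0],[0,0.2,0],0.75],[[0,0,0],[0,0,0],0.75]]'
python3 - <<'E'
from h import *
out=[]
for n in("top","side"):
    p,d=eyes.snapshot(n);out.append(p[100:300,120:420,::-1] if n=="top" else p[130:330,120:420,::-1])
cv2.imwrite("pics/g2.png",cv2.resize(np.hstack(out),(798,266)))
E
```

```text
time: 7.58
tool_pos: [547.5, 91.2, 185.5]
ee_rot: [180.0, -0.0, 10.2]
wrist_force: [1.5, -0.2, 5.5]
finger_gap: 0.342
```

View pics/g2.png

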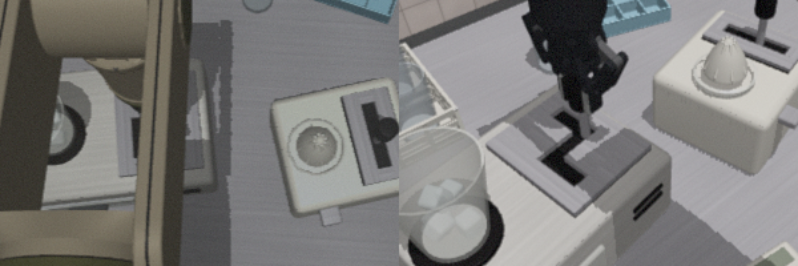

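In the side half the stem stands at about (586,130), at the far corner of the zigzag. TCP is at about (-1, -27) in the gate frame. Now I push along the far slot, slowing towards the end.

```bash
python3 -m handwheel '[[[0,0,0],[0.4,0.05,0],0.75],[[0,0,0],[0.5,0,0],0.75],[[0,0,0],[0.5,0,0],0.75],[[0,0,0],[0.5,0,0],0.75],[[0,0,0],[0.5,0,0],0.75],[[0,0,0],[0.4,0,0],0.75],[[0,0,0],[0.3,0,0],0.75],[[0,0,0],[0.2,0,0],0.75],[[0,0,0],[0,0,0],0.75],[[0,0,0],[0,0,0],0.75]]'
```

```text
time: 8.93
tool_pos: [579.9, 96.8, 185.5]
ee_rot: [-180.0, -0.0, 10.2]
wrist_force: [0.3, 0.6, 6.5]
finger_gap: 0.348
```

```bash
python3 -m handwheel '[[[0,0,0],[0.2,0,0],0.75],[[0,0,0],[0.15,0,0],0.75],[[0,0,0],[0.15,0,0],0.75],[[0,0,0],[0,0,0],0.75],[[0,0,0],[0,0,0],0.75]]'
```

```text
time: 9.55
tool_pos: [584.7, 97.6, 185.5]
ee_rot: [-180.0, 0.0, 10.2]
wrist_force: [-0.3, 0.8, 6.8]
finger_gap: 0.345
```

The lever is at gate x of about 37 mm with no end-stop force. Now I release it, then lift off once it's open.

```bash
python3 -m handwheel '[[[0,0,0],[0,0,0],0.5],[[0,0,0],[0,0,0],0.3],[[0,0,0],[0,0,0],0],[[0,0,0],[0,0,0],0],[[0,0,0],[0,0,0],0],[[0,0,0],[0,0,0],0]]'
python3 -m handwheel '[[[0,0,0],[0,0,-2],0],[[0,0,0],[0,0,-3],0],[[0,0,0],[0,0,-3],0],[[0,0,0],[0,0,-3],0],[[0,0,0],[0,0,-3],0],[[0,0,0],[-5,0,0],0],[[0,0,0],[-5,0,0],0],[[0,0,0],[-5,0,0],0],[[0,0,0],[-4,0,0],0],[[0,0,0],[0,0,0],0],[[0,0,0],[0,0,0],0]]'
python3 - <<'E'
from h import *
G=np.array([543.2,118.2]);a=np.radians(10.2);R=np.array([[np.cos(a),np.sin(a)],[-np.sin(a),np.cos(a)]])
out=[]
for n in("top","side"):
    p,d=eyes.snapshot(n);out.append(p[100:300,120:420,::-1] if n=="top" else p[100:300,150:450,::-1])
    W=cloud(n,d);m=(p.max(-1)<60)&(W[...,2]>200)&(W[...,2]<213)&(np.hypot(W[...,0]-580,W[...,1]-98)<60)
    v,u=np.nonzero(m)
    if len(u):print(n,len(u),R@(ray(n,u,v,208.).mean(0)-G))
cv2.imwrite("pics/g3.png",cv2.resize(np.hstack(out),(798,266)))
E
```

```text
time: 10.3
tool_pos: [584.8, 97.9, 185.3]
ee_rot: [180.0, -0.0, 10.2]
wrist_force: [0.4, -0.0, -0.3]
finger_gap: 1.002
time: 11.68
tool_pos: [398.3, 64.4, 326.8]
ee_rot: [180.0, -0.2, 10.2]
wrist_force: [0.3, 0.9, 1.0]
finger_gap: 0.998
side 233 [ 31.36564352 -23.7270816 ]
```

View pics/g3.png

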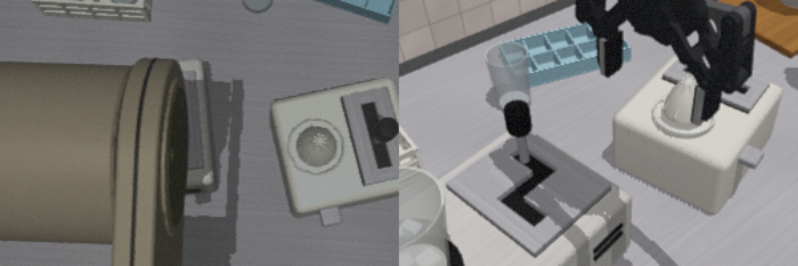

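The lever stands released at the end of the far slot, with the stem at about (522,155) in the side half. The side-only estimate of x=31 is biased by the knob's flank, and the arm hides the top view, so I'll clear the arm and measure again.

```bash
python3 -m handwheel '[[[0,0,0],[0,-4,0],0],[[0,0,0],[0,-5,0],0],[[0,0,0],[0,-5,0],0],[[0,0,0],[0,-5,0],0],[[0,0,0],[0,-5,0],0],[[0,0,0],[0,-5,0],0],[[0,0,0],[0,-5,0],0],[[0,0,0],[0,-4,0],0],[[0,0,0],[0,0,0],0],[[0,0,0],[0,0,0],0]]'
python3 - <<'E'
from h import *
G=np.array([543.2,118.2]);a=np.radians(10.2);R=np.array([[np.cos(a),np.sin(a)],[-np.sin(a),np.cos(a)]])
out=[]
for n in("top","side"):
    p,d=eyes.snapshot(n);out.append(p[100:300,120:420,::-1] if n=="top" else p[100:300,150:450,::-1])
    W=cloud(n,d);m=(p.max(-1)<60)&(W[...,2]>180)&(W[...,2]<215)&(np.hypot(W[...,0]-580,W[...,1]-98)<40)
    if m.sum():
        m&=W[...,2]>np.nanmax(W[m][:,2])-4
        v,u=np.nonzero(m);c=cv2.minEnclosingCircle(ray(n,u,v,208.).astype(np.float32))
        print(n,len(u),R@(ray(n,u,v,208.).mean(0)-G),R@(np.array(c[0])-G),c[1])
    k=(p.max(-1)<60)&(W[...,2]>160)&(W[...,2]<205)&(W[...,1]<0)&(W[...,1]>-250)&(abs(W[...,0]-520)<120)
    p0=np.load(n+"0.npz");W0=cloud(n,p0["d"]);k0=(p0["p"].max(-1)<60)&(W0[...,2]>160)&(W0[...,2]<205)&(W0[...,1]<0)&(W0[...,1]>-250)&(abs(W0[...,0]-520)<120)
    print(" press",W[k].mean(0),W0[k0].mean(0))
cv2.imwrite("pics/g4.png",cv2.resize(np.hstack(out),(798,266)))
E
```

```text
time: 13.02
tool_pos: [330.8, 438.5, 324.5]
ee_rot: [179.9, 0.1, 10.2]
wrist_force: [-0.1, 1.2, -0.4]
finger_gap: 0.999
top 102 [ 37.04211978 -27.44611302] [ 36.49413453 -27.94936216] 13.524393081665039
 press [ 539.3744372  -208.4147815   192.95723241] [ 539.42403357 -208.42677318  193.02405893]
side 175 [ 34.34343786 -26.2418346 ] [ 33.95850238 -25.16970458] 14.779111862182617
 press [ 536.52551683 -204.25668626  185.84808264] [ 536.5106205  -204.39986249  185.87459118]
```

View pics/g4.png

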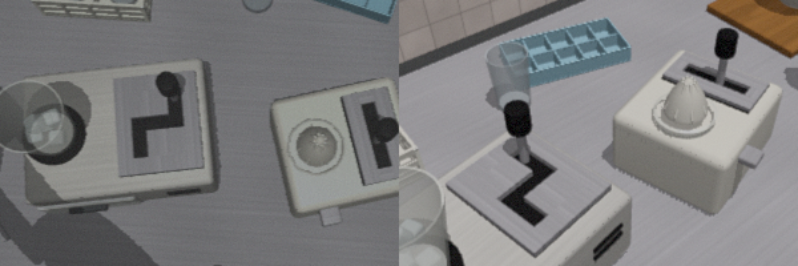

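Both views put the knob at x = 34 to 37 and y = -25 to -28, so it's well inside the limits, and the press lever has not moved. In the picture the lever is at the end of the far slot (top half about (170,90)), and the arm is clear.

```bash
python3 -c "
from station import robot
print(robot.finish_job())"
```

```text
the job is handed in; nothing more can be done
None
```

The ice crusher's lever is at the end of the far slot and released, and I handed the job in at about 13 s of the 32 s allowed. I gripped the knob at 20 N, guided it through the near slot, the cross passage and the far slot, then opened the gripper and moved the arm clear.

- **Lever position:** relative to the gate, the top view puts the knob at (37, -27) mm and the side view at (34, -26) mm. The limits are x above 28 and y below -18.
- **Disagreement between views:** they differ by about 3 mm, in line with the side view's offset at the start. A cruder side-only estimate before that gave (31, -24), biased by the knob's flank. All three readings pass.
- **Forces:** the wrist force was no more than about 7 N at every stop along the path, mostly vertical. I had no direct reading of the force between lever and gate.
- **Citrus press lever:** it moved less than 0.2 mm between the first and last pictures.

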